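# Ready the one-cup coffee maker

## Task

The one-cup coffee maker is filled but still open: stand the mug with the handle upright on the drip tray, centred under the spout, and tip the open lid on top forward past upright so that it swings fully shut by its own weight, without pressing it down or carrying it down. Leave the handleless cup, the coffee jar, the knife block and the scoop where they are.

Things in the scene. Friction and masses are not known exactly. Their poses are not given: they have to be found in the camera images.
- coffee_maker: Black one-cup drip coffee maker, does not move; C-shaped in side view, 190 deep (x), 140 wide (y), 220 high. Origin under its centre; its own -x is the open front. Foot 25 high, steel drip grille flush in it. Column x = 20 to 95. Brew head x = -80 to 20, full width, overhangs the grille, underside 128 up. Basket and tank under the lid are open upward. Flat deck behind the lid hinge, x = 55 to 95.
- spout (a point): Lower end of the spout, a 22 diameter stub under the brew head, 40 in front of the machine's centre and 122 above the worktop; axes parallel to the machine's.
- tray (a point): Point on the drip grille straight below the spout, 25 above the worktop. The mug stands here, its axis through this point. 60 from here back to the column, 40 forward to the front edge of the head above.
- lid_hinge (a point): Middle of the lid's hinge line, which runs along the machine's y axis, 55 behind the machine's centre and 220.5 above the worktop; axes parallel to the machine's.
- lid (a joint): Coffee maker's lid, black plate 136 wide, 7 thick, reaching 133 from the hinge (50 wide tab to 142), 0.12 kg. rad: 0 shut (lying to the machine's -x), 1.57 upright, 1.885 stop, leaning back; starts at 1.64 to 1.885. Hinge friction holds it within 8 degrees of upright; below about 1.35 it falls shut by itself, damped, in 1 to 3 s. Pushed from behind near its edge it needs under 1 N.
- lid_edge (a point): Middle of the lid's free edge, half-way through its thickness (133 from the hinge line); moves with the lid. The plate's outer face is 3.5 beyond it (behind it while the lid stands open); its z axis is normal to the outer face.
- mug_center (a point): White mug with a handle, 76 diameter, 80 high, wall 4, about 0.25 kg; this point is on its axis half-way up (40 above its underside). Its own -x points to the handle, z up. It starts standing upright on the worktop.
- mug_handle (a point): Middle of the upright outer bar of the mug's D-shaped handle, 64 from the mug's axis to its own -x, 41 above its underside. Handle 12 thick everywhere (along the mug's y), flat sides; outer bar 8 by 52 high, two level bars 9 high join it to the mug 18.5 and 63.5 above the underside; 22 free between bar and mug.
- cup_center (a point): White cup of the mug's size (76 diameter, 80 high) but without a handle: centre, half-way up. To be left alone.
- jar_center (a point): Closed glass coffee jar with wooden lid, 84 diameter, 133 high: centre, half-way up. To be left alone.
- knife_block_center (a point): Wooden knife block with black handles, foot 150 by 100, about 230 high: 80 above its underside. To be left alone.
- scoop_center (a point): Steel coffee scoop, bowl 42 diameter and 24 high with a flat handle 85 long to its own -x: middle of the bowl, half-way up. To be left alone.
There are look-alikes about, which are no part of the job. Of the things like the coffee_maker, leave any that is pink or purple; of the rest the larger one is meant.

How it is judged:
By the outcome, as a careful person would: the job done as asked, in the order asked, and still so for the second after the job is handed in, with the robot touching nothing.
It also fails if it takes over 59 s, if anything falls off the work surface, if the arm or the gripper's body presses on something with over 40 N, if the wrist force passes 120 N, or if a joint passes its speed limit or range.

## Robot

A 6-joint arm with a two-finger parallel gripper is mounted at the origin on the work surface. World frame = base frame: x ahead of the robot, y to its left, z up, the work surface at z = 0. Lengths are in m, angles in degrees, forces in N, time in s.
With the tool pointing down it reaches from about 0.3 to 0.75 m from the base axis. Payload 8.5 kg.
Tool frame: the origin (TCP) lies midway between the tips of the shut fingers; the grasp point (between the pads) lies 19 mm behind it (env.tcp_to_grasp is the z of the grasp point in the tool frame, in m); z points along the fingers, y is the line along which they close (so a half turn about z gives the same grasp; the last joint's range is limited). The gripper opens to 85 mm and grips with 20 to 120 N. Pads are 22 mm wide; open, the fingers measure 114 mm over their backs; the gripper's body (76 mm by 85 mm) begins 54 mm behind the grasp point. The pads swing forward as they close: fully open they stand 13 mm farther back than shut.
Start: joints at [-81.32, 21.807, 74.336, -0, 83.858, -12.336], TCP at [0.197, -0.513, 0.196] pointing down, gripper open.
Joint ranges: [-178.18, 178.18], [-50.72, 133.34], [12.68, 142.11], [-81.47, 261.47], [9.98, 163.14], [-165.26, 165.26]. Speed limits (degrees/s): [136.94, 136.94, 180, 180, 180, 180].

## Interface

Orientations are given as a 3x3 rotation matrix whose columns are the frame's x, y, z axes.
In Python, from rig import env, imaging, job, models gives the robot as it stands. The module is installed in compiled form; this text tells all that it offers.
- The arm moves only by the tool jog_arm, never from a script. Its argument "plan" is text: rows parted by semicolons, each of 7 numbers parted by spaces: the turn, a rotation vector about the tool's x, y, z in degrees, then the shift along the tool's x, y, z in cm, then the closure in counts, from 0 (fully open) to 255 (shut). In form: rx ry rz x y z claw; .... A call has 1 to 10 rows; each row shifts and turns the commanded pose from where the row before left it, along the tool's axes as they then stand; what a row does not reach is not made up. A row lasts 1/12 s, in which the tool goes at most 41.7 mm and 7.16 degrees, less where a joint would pass 70% of its speed; a pose out of reach is approached as far as the arm can. A call with a gripper value outside its range is refused whole. The fingers move at their own pace and stop on an object; "grip_force" is the grip in N (left out, the last holds). Time passes only in rows, so rows that do not move let the fingers close. It gives the time, the measured TCP pose, the force, the opening and the grip force at its end, in the units of the state.
- env.observe(): the state, without advancing time (a new reading comes with each control period).
- imaging.get_image(name): name is "scene" or "top" or "wrist"; returns a dict with "pixels" (400x640x3 uint8, red, green, blue), "depth" (400x640 float32, m along the optical axis (not along the pixel's ray), 0 where there is no reading), "fov_y" (degrees; the focal length in pixels is half the picture's height over the tangent of half this angle, whatever the lens; pixels are square), "cx", "cy" (the principal point, pixels), "distortion" ([k1, k2, p1, p2, k3] as OpenCV has them; the pictures are not rectified), "world_from_camera" (4x4, takes a point from camera to world coordinates). Camera axes: x right, y down, z forward; pixel columns grow to the right and rows downward; lengths in m; the calibration is good to about 2 mm. A picture is of the moment at which its call begins.
- job.close_job(): hands the job in; it is judged then, once.
Trained networks look in the newest picture that a camera, given by its name, has taken for a name from the list of things; names that differ only in an ending like _2 or _b are one class to them, and where a whole thing is asked for, a point or a joint stands for the part that bears it (a point fixed in the world has none). Each returns a list of dicts, best first, with "confidence" (0 to 1); they miss things now and then, are a little off and sometimes report something else, mostly with a low value. They report only what shows in the picture. A call takes as long as a camera call. They do not tell look-alikes from the thing itself.
- models.outline_of(camera, query): "region" (400x640 bool, what is visible of it) and "bbox" ([centre column, centre row, width, height] in pixels, round what is visible of it).
- models.tip_of(camera, query): "at" ([column, row] in pixels: a listed point, or the origin of a listed thing).
The state is a dict: "time_s": time; "q": joint angles; "qvel": joint speeds; "joint_efforts": joint torques, N m; "position": TCP position; "tool_rot": TCP orientation; "ft_force": force on the tool from outside, world axes, zero at the start; "wrist_torque": the same for the moment, N m; "grip_width": finger opening in m; "gripper_force": force on a finger pad.
Only numpy, scipy, OpenCV 4.12 (cv2) and the standard library are available. Lean on these libraries where they do the work, as an engineer would, in place of code of your own. Each camera call takes 0.05 s, during which the arm holds its last target. There are 200 camera calls.

## Working session

There is one attempt and no reset: what is moved stays moved. The work goes in short steps, Python scripts to look and compute and a tool call to move; the robot and the scene stay as the last step left them, time stands still between calls to the robot, and variables do not carry over. Pictures are saved under pics/ and viewed, at most 11 in all, crops included, and the job is handed in when it is done.

Besides the shell and the picture viewer there is one more tool, called as a command line: name --argument value ..., lists and objects as JSON in quotes. jog_arm: Moves the arm, as the interface text tells. Its arguments: {"type":"object","properties":{"plan":{"type":"string"},"grip_force":{"type":"number"}},"required":["plan"]}

```bash
mkdir -p pics; cat > h.py <<'E'
import numpy as np, cv2
from rig import env, imaging, job, models
def K(im):
    f=200/np.tan(np.radians(im["fov_y"]/2)); return np.array([[f,0,im["cx"]],[0,f,im["cy"]],[0,0,1.]])
def world(im,uv,depth=None):
    uv=np.atleast_2d(np.array(uv,float)); n=cv2.undistortPoints(uv[:,None],K(im),np.array(im["distortion"]))[:,0]
    if depth is None: depth=im["depth"][uv[:,1].round().astype(int),uv[:,0].round().astype(int)]
    d=np.broadcast_to(depth,len(uv)); p=np.c_[n*d[:,None],d]
    T=np.array(im["world_from_camera"]); return p@T[:3,:3].T+T[:3,3]
def atz(im,uv,z):
    a=world(im,uv,1.); c=np.array(im["world_from_camera"])[:3,3]; return c+(a-c)*((z-c[2])/(a[:,2:]-c[2]))
def cloud(im,m):
    r,c=np.nonzero(m&(im["depth"]>0)); return world(im,np.c_[c,r])
def proj(im,P):
    T=np.linalg.inv(np.array(im["world_from_camera"])); p=np.atleast_2d(P)@T[:3,:3].T+T[:3,3]
    return cv2.projectPoints(p,np.zeros(3),np.zeros(3),K(im),np.array(im["distortion"]))[0][:,0]
def save(im,n,crop=None):
    p=im["pixels"][...,::-1]
    if crop: c0,r0,c1,r1=crop; p=cv2.resize(p[r0:r1,c0:c1],None,fx=2,fy=2,interpolation=cv2.INTER_CUBIC)
    cv2.imwrite(f"pics/{n}.png",p)
E
python3 - <<'E'
from h import *
np.set_printoptions(precision=3,suppress=True)
ims=[]
for c in["scene","top"]:
    im=imaging.get_image(c); ims.append(im["pixels"]); save(im,c)
    print(c,np.array(im["world_from_camera"]))
    for q in["coffee_maker","spout","tray","lid_hinge","lid_edge","mug_center","mug_handle","cup_center","jar_center","knife_block_center","scoop_center"]:
        for t in models.tip_of(c,q):
            u=np.clip(t["at"],0,[639,399]);print(q,round(t["confidence"],2),np.round(t["at"]),world(im,u)[0])
E
```

```text
scene [[ 0.078  0.939 -0.336  1.018]
 [ 0.997 -0.073  0.028  0.028]
 [ 0.001 -0.337 -0.941  1.43 ]
 [ 0.     0.     0.     1.   ]]
coffee_maker 0.92 [344. 218.] [0.636 0.127 0.209]
coffee_maker 0.76 [326. 157.] [0.403 0.099 0.105]
coffee_maker 0.76 [428. 261.] [0.753 0.358 0.129]
spout 0.88 [428. 248.] [0.721 0.356 0.155]
spout 0.86 [318. 146.] [0.391 0.075 0.162]
spout 0.55 [333. 203.] [0.576 0.105 0.171]
tray 0.69 [320. 155.] [0.404 0.082 0.128]
tray 0.59 [418. 252.] [0.732 0.327 0.158]
tray 0.56 [329. 212.] [0.591 0.092 0.138]
lid_hinge 0.94 [346. 279.] [0.802 0.116 0.226]
lid_hinge 0.9 [449. 252.] [0.739 0.411 0.156]
lid_hinge 0.88 [339. 134.] [0.359 0.141 0.168]
lid_hinge 0.75 [369. 194.] [0.579 0.199 0.225]
lid_hinge 0.56 [333. 203.] [0.577 0.104 0.171]
lid_edge 0.87 [421. 237.] [0.69  0.338 0.16 ]
lid_edge 0.71 [407. 155.] [0.432 0.341 0.143]
lid_edge 0.67 [292. 282.] [ 0.801 -0.021  0.226]
lid_edge 0.64 [309. 138.] [0.364 0.051 0.163]
lid_edge 0.63 [390. 178.] [0.585 0.24  0.345]
mug_center 0.9 [195. 231.] [ 0.574 -0.326 -0.001]
mug_handle 0.8 [180. 215.] [ 0.52  -0.37   0.00
[... 811 characters left out ...]
735 0.028 0.187]
lid_hinge 0.9 [282.  95.] [0.799 0.116 0.225]
lid_hinge 0.77 [269. 288.] [0.352 0.151 0.157]
lid_hinge 0.71 [249. 188.] [0.584 0.199 0.18 ]
lid_hinge 0.69 [163. 133.] [0.734 0.418 0.16 ]
lid_edge 0.96 [197. 148.] [0.693 0.333 0.16 ]
lid_edge 0.95 [313. 288.] [0.35  0.051 0.165]
lid_edge 0.81 [336.  91.] [ 0.805 -0.013  0.228]
lid_edge 0.69 [212. 166.] [0.588 0.242 0.35 ]
mug_center 0.59 [450. 195.] [ 0.595 -0.336  0.005]
mug_handle 0.69 [460. 213.] [ 0.546 -0.362 -0.003]
cup_center 0.55 [413. 224.] [ 0.515 -0.226  0.004]
jar_center 0.86 [190. 273.] [0.389 0.343 0.135]
knife_block_center 0.59 [150. 212.] [0.538 0.445 0.141]
scoop_center 0.63 [381. 159.] [ 0.706 -0.149  0.001]
```

View pics/scene.png

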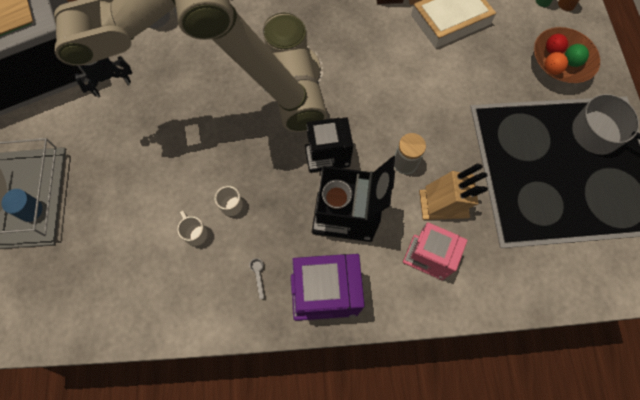

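View pics/top.png

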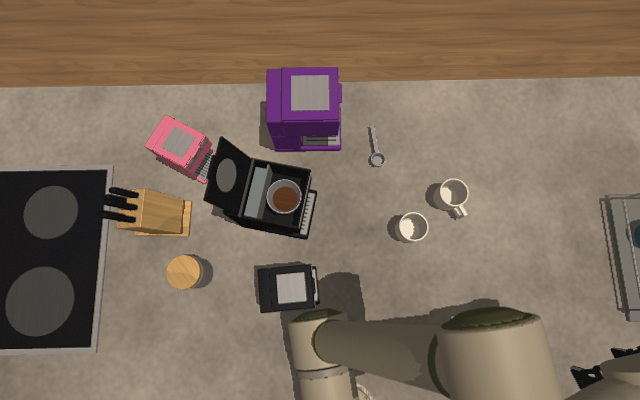

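The black maker with the open lid (top 265,195) is the larger non-pink or purple one. Its look-alikes are the small black one (285,287), the purple one (305,105) and the pink one (180,145). The mug with the handle is at (453,195), and the handleless cup at (411,227). Next I'll measure from the clouds and check one crop.

```bash
python3 - <<'E'
from h import *
np.set_printoptions(precision=4,suppress=True)
print(env.tcp_to_grasp)
for c,reg,mreg in[("top",(195,130,325,245),(425,170,480,225)),("scene",(305,150,400,250),(165,200,215,255))]:
    im=imaging.get_image(c)
    if c=="top": save(im,"crop1",(190,120,490,320))
    m=np.zeros((400,640),bool); m[reg[1]:reg[3],reg[0]:reg[2]]=1
    P=cloud(im,m)
    S=P[(abs(P[:,2]-.22)<.006)]
    # remove outliers: keep within .15 of median
    md=np.median(S[:,:2],0); S=S[np.linalg.norm(S[:,:2]-md,axis=1)<.13]
    r=cv2.minAreaRect(S[:,:2].astype(np.float32)); print(c,"top face",len(S),np.median(S[:,2]),r,cv2.boxPoints(r))
    L=P[P[:,2]>.235]; cen=L.mean(0);u,s,v=np.linalg.svd(L-cen,full_matrices=False);print("lid",len(L),cen,L[:,2].max(),v[2],s/np.sqrt(len(L)))
    m=np.zeros((400,640),bool); m[mreg[1]:mreg[3],mreg[0]:mreg[2]]=1
    M=cloud(im,m); R=M[(abs(M[:,2]-.08)<.004)]
    (cx,cy),rad=cv2.minEnclosingCircle(R[:,:2].astype(np.float32)); print("mug",len(R),cx,cy,rad)
    H=M[(M[:,2]>.055)&(M[:,2]<.076)]; d=np.linalg.norm(H[:,:2]-[cx,cy],axis=1); Hh=H[(d>.046)&(d<.075)]
    print("handle",len(Hh),Hh.mean(0),np.median(Hh,0),np.degrees(np.arctan2(*(Hh.mean(0)-[cx,cy,0])[[1,0]])))
    t=models.tip_of(c,"mug_handle")[0]["at"];print(atz(im,t,.041)); 
    for a,b in(("mug_center",.04),("cup_center",.04),("scoop_center",.012)):
        t=models.tip_of(c,a)
        if t: print(a,atz(im,t[0]["at"],b))
    o=models.outline_of(c,"cup_center")
E
```

```text
-0.0187
top top face 684 0.22021096022820008 ((0.5679743885993958, 0.1507888287305832), (0.1750042736530304, 0.1412164866924286), 77.34573364257812) [[0.4799 0.0809]
 [0.6177 0.0499]
 [0.656  0.2207]
 [0.5183 0.2516]]
lid 2224 [0.5818 0.2256 0.3004] 0.35675529268134754 [-0.2066 -0.9264  0.3149] [0.0386 0.0363 0.0014]
mug 160 0.559567928314209 -0.2950977683067322 0.07656094431877136
handle 140 [ 0.5803 -0.3408  0.066 ] [ 0.5893 -0.3455  0.0668] -65.59465021927517
[[ 0.5392 -0.3529  0.041 ]]
mug_center [[ 0.5974 -0.3205  0.04  ]]
cup_center [[ 0.5068 -0.2182  0.04  ]]
scoop_center [[ 0.7058 -0.1323  0.012 ]]
scene top face 498 0.2200235479076409 ((0.5691713094711304, 0.1518271267414093), (0.17494656145572662, 0.14295849204063416), 77.640625) [[0.4806 0.0817]
 [0.6203 0.0511]
 [0.6577 0.222 ]
 [0.5181 0.2526]]
lid 1027 [0.5891 0.2245 0.3014] 0.35974692863731517 [-0.2014 -0.9262  0.3187] [0.0393 0.0376 0.0016]
mug 102 0.5903294682502747 -0.320438414812088 0.038862161338329315
handle 30 [ 0.5398 -0.3457  0.0669] [ 0.54   -0.3456  0.0667] -153.4087932213379
[[ 0.5298 -0.3525  0.041 ]]
mug_center [[ 0.5936 -0.3119  0.04  ]]
cup_center [[ 0.4963 -0.2032  0.04  ]]
scoop_center [[ 0.7076 -0.136   0.012 ]]
```

View pics/crop1.png

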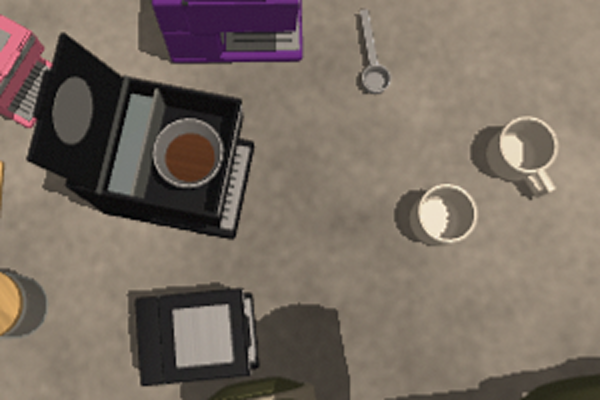

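The crop shows the black maker with the open lid at (170,160), its grille facing crop-right. The mug is at (527,145) with its handle at (540,182), and the handleless cup at (447,213). The choice holds, so I plan the first move.

```bash
cat >> h.py <<'E'
from scipy.spatial.transform import Rotation as Ro
ex=np.array([np.cos(np.radians(77.5)),np.sin(np.radians(77.5)),0]); org=np.array([.567,.144,0]); tray=org-.04*ex+[0,0,.025]
def tool(yaw,tilt,flip=1):
    a,t=np.radians([yaw,tilt]); z=np.array([np.cos(t)*np.cos(a),np.cos(t)*np.sin(a),-np.sin(t)]); y=flip*np.array([-np.sin(a),np.cos(a),0]); return np.c_[np.cross(y,z),y,z]
def rel(R,p,s=None):
    "turn (deg rotvec, tool axes) then shift (cm, tool axes AFTER the turn)"
    s=s or env.observe(); R0=np.array(s["tool_rot"]); return np.round(Ro.from_matrix(R0.T@R).as_rotvec(degrees=True),2),np.round(R.T@(np.array(p)-s["position"])*100,2),np.round(R0.T@(np.array(p)-s["position"])*100,2)
E
python3 - <<'E'
from h import *
s=env.observe();print(np.round(s["tool_rot"],3),s["time_s"])
for f in(1,-1):
    R=tool(27.5,40,f); g=np.array([.533,-.350,.043])+.0187*R[:,2]
    print(rel(R,g-.10*R[:,2]))
E
```

```text
[[ 0.933  0.359 -0.   ]
 [ 0.359 -0.933 -0.   ]
 [-0.     0.    -1.   ]] 1.8
(array([ 73.57,  -4.17, 157.77]), array([-12.3 ,  -1.01,  30.27]), array([31.02, -2.51, 10.04]))
(array([ 2.83, 49.95, -6.07]), array([12.3 ,  1.01, 30.27]), array([31.02, -2.51, 10.04]))
```

jog_arm --plan "0.35 6.24 -0.76 0 0 0 0;0.35 6.24 -0.76 0 0 0 0;0.35 6.24 -0.76 0 0 0 0;0.35 6.24 -0.76 0 0 0 0;0.35 6.24 -0.76 0 0 0 0;0.35 6.24 -0.76 0 0 0 0;0.35 6.24 -0.76 0 0 0 0;0.35 6.24 -0.76 0 0 0 0;0 0 0 0 0 0 0" --grip_force 80

```text
time_s: 2.55
position: [0.1954, -0.5139, 0.1929]
tool_rot: [[0.568, 0.459, 0.683], [0.29, -0.888, 0.356], [0.77, -0.004, -0.638]]
ft_force: [-0.1, -0.7, -0.4]
grip_width: 0.0854
gripper_force: 0.0
```

jog_arm --plan "0 0 0 1.3 0.1 3.0 0;0 0 0 1.3 0.1 3.0 0;0 0 0 1.3 0.1 3.0 0;0 0 0 1.3 0.1 3.0 0;0 0 0 1.3 0.1 3.0 0;0 0 0 1.3 0.1 3.0 0;0 0 0 1.3 0.1 3.0 0;0 0 0 1.3 0.1 3.0 0;0 0 0 1.3 0.1 3.0 0;0 0 0 0 0 0 0"

```text
time_s: 3.38
position: [0.455, -0.3868, 0.1108]
tool_rot: [[0.57, 0.467, 0.676], [0.3, -0.884, 0.357], [0.764, -0.001, -0.645]]
ft_force: [-0.9, 0.8, 0.0]
grip_width: 0.0853
gripper_force: 0.0
```

```bash
python3 - <<'E'
from h import *
np.set_printoptions(precision=4,suppress=True)
im=imaging.get_image("wrist"); save(im,"w1")
o=models.outline_of("wrist","mug_center")
for q,z in(("mug_center",.04),("mug_handle",.041)):
    for t in models.tip_of("wrist",q): print(q,t["confidence"],t["at"],atz(im,t["at"],z))
if o:
    M=cloud(im,o[0]["region"]); print(o[0]["confidence"],len(M))
    R=M[abs(M[:,2]-.079)<.004]; 
    A=np.c_[2*R[:,:2],np.ones(len(R))]; x=np.linalg.lstsq(A,(R[:,:2]**2).sum(1),rcond=None)[0]; print("rim",len(R),x[:2],np.sqrt(x[2]+x[0]**2+x[1]**2))
    print(cv2.minEnclosingCircle(R[:,:2].astype(np.float32)))
    c=np.array([.590,-.3204]); d=np.linalg.norm(M[:,:2]-c,axis=1)
    H=M[(d>.05)&(d<.075)&(M[:,2]>.01)&(M[:,2]<.072)]; print("handle",len(H),np.median(H,0),H.min(0),H.max(0))
s=env.observe();print(s["position"],np.round(s["tool_rot"],3),np.round(s["q"],1))
E
```

```text
mug_center 0.68 [319.2, 130.4] [[ 0.5903 -0.3215  0.04  ]]
mug_center 0.52 [236.9, 43.0] [[ 0.6726 -0.1663  0.04  ]]
mug_handle 0.73 [320.6, 184.5] [[ 0.5335 -0.3522  0.041 ]]
0.68 7660
rim 1504 [ 0.5884 -0.3227] 0.03542289245162249
((0.589073121547699, -0.32224997878074646), 0.0383799746632576)
handle 703 [ 0.53   -0.3507  0.0594] [ 0.5263 -0.3567  0.0157] [ 0.5478 -0.3389  0.0701]
[ 0.4513 -0.3917  0.1122] [[ 0.571  0.462  0.679]
 [ 0.299 -0.887  0.352]
 [ 0.765  0.003 -0.645]] [-75.2  34.   88.1  49.6  78.3 -32.7]
```

View pics/w1.png

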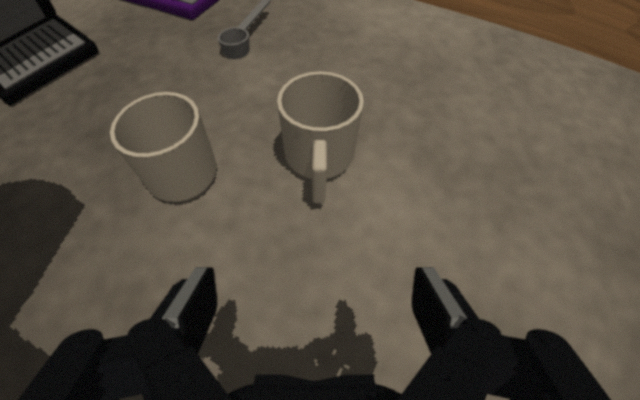

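The wrist view shows the mug handle at (320,185), between the fingers and square to the approach. The cup is at the left (165,150). I go in.

jog_arm --plan "0 0 0 0.1 0 2 0;0 0 0 0.1 0 2 0;0 0 0 0.1 0.05 2 0;0 0 0 0.1 0.05 2 0;0 0 0 0.1 0.05 2 0;0 0 0 0 0 1.7 0;0 0 0 0 0 1.5 0;0 0 0 0 0 0 0;0 0 0 0 0 0 100"

```text
time_s: 4.33
position: [0.5445, -0.3448, 0.0306]
tool_rot: [[0.57, 0.462, 0.679], [0.297, -0.887, 0.353], [0.766, 0.001, -0.643]]
ft_force: [-1.0, -0.6, -0.1]
grip_width: 0.0757
gripper_force: 0.0
```

jog_arm --plan "0 0 0 0 0 0 255;0 0 0 0 0 0 255;0 0 0 0 0 0 255;0 0 0 0 0 0 255;0 0 0 0 0 0 255;0 0 0 0 0 0 255;0 0 0 0 0 0 255;0 0 0 0 0 0 255"

```text
time_s: 5.0
position: [0.5448, -0.3444, 0.0305]
tool_rot: [[0.57, 0.462, 0.679], [0.297, -0.887, 0.353], [0.766, 0.0, -0.643]]
ft_force: [0.7, -1.1, -0.2]
grip_width: 0.0003
gripper_force: 0.0
```

```bash
python3 - <<'E'
from h import *
np.set_printoptions(precision=4,suppress=True)
im=imaging.get_image("wrist"); save(im,"w2")
for q,z in(("mug_center",.04),("mug_handle",.041)):
    for t in models.tip_of("wrist",q): print(q,t["confidence"],t["at"],atz(im,t["at"],z))
s=env.observe(); print("tcp",proj(im,s["position"]),"grasp",proj(im,s["position"]-.0187*np.array(s["tool_rot"])[:,2]))
im=imaging.get_image("scene")
for q,z in(("mug_center",.04),("mug_handle",.041)):
    for t in models.tip_of("scene",q): print(q,t["confidence"],t["at"],atz(im,t["at"],z))
E
```

```text
mug_center 0.67 [314.5, 156.4] [[ 0.5916 -0.3209  0.04  ]]
mug_handle 0.85 [312.6, 252.1] [[ 0.5336 -0.35    0.041 ]]
tcp [[313.1652 239.1647]] grasp [[313.0474 254.1762]]
mug_center 0.58 [192.6, 229.5] [[ 0.583  -0.3218  0.04  ]]
mug_center 0.16 [228.4, 196.8] [[ 0.4851 -0.2108  0.04  ]]
mug_handle 0.71 [182.0, 214.7] [[ 0.5332 -0.3549  0.041 ]]
```

View pics/w2.png

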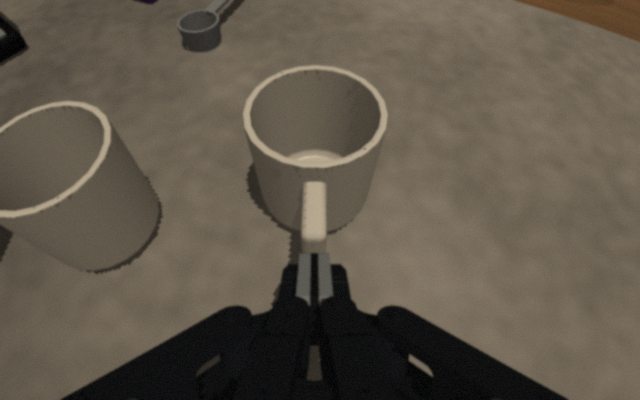

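```bash
python3 - <<'E'
from h import *
np.set_printoptions(precision=4,suppress=True)
im=imaging.get_image("wrist")
R=np.array(env.observe()["tool_rot"]);p=np.array(env.observe()["position"])
for uv in[(306,258),(323,258),(306,270),(323,270),(305,290),(330,290),(314,200),(314,220),(314,236),(314,243),(314,248),(314,252)]:
    w=world(im,uv)[0]; print(uv,w,"tool",(w-p)@R*1000)
E
```

```text
(306, 258) [ 0.5193 -0.3543  0.0686] tool [ 11.6769  -2.9409 -45.3162]
(323, 258) [ 0.5228 -0.3608  0.0682] tool [ 11.4682   4.4099 -44.9199]
(306, 270) [ 0.5121 -0.3584  0.0759] tool [ 12.0078  -2.6875 -56.3214]
(323, 270) [ 0.5156 -0.3643  0.0748] tool [ 11.4517   4.1657 -55.3383]
(305, 290) [ 0.5021 -0.3635  0.0855] tool [ 12.1564  -2.7116 -71.1341]
(330, 290) [ 0.5067 -0.3714  0.0843] tool [ 11.455    6.3768 -70.0462]
(314, 200) [ 0.5471 -0.3438  0.0686] tool [ 30.696    0.5074 -22.7172]
(314, 220) [ 0.5373 -0.3488  0.0689] tool [ 23.8297   0.5099 -31.2999]
(314, 236) [ 0.5304 -0.3524  0.0681] tool [ 18.2636   0.5105 -36.788 ]
(314, 243) [ 0.5293 -0.353   0.0634] tool [ 13.8378   0.5044 -34.6896]
(314, 248) [ 0.5291 -0.3531  0.0584] tool [  9.866    0.4979 -31.7112]
(314, 252) [ 0.5295 -0.3529  0.0526] tool [  5.7108   0.49   -27.5568]
```

```bash
python3 - <<'E'
from h import *
np.set_printoptions(precision=4,suppress=True)
s=env.observe();R=np.array(s["tool_rot"]);p=np.array(s["position"])
for c in("scene","top"):
    im=imaging.get_image(c); u,v=proj(im,p)[0].astype(int); print(c,u,v)
    if c=="scene":
        q=cv2.resize(im["pixels"][v-50:v+50,u-75:u+75,::-1],None,fx=5,fy=5,interpolation=cv2.INTER_CUBIC)
        for z in(0,-.0187,-.045): a=proj(im,p+z*R[:,2])[0]; cv2.circle(q,(int((a[0]-u+75.5)*5),int((a[1]-v+50.5)*5)),4,(0,0,255),1)
        cv2.imwrite("pics/s2.png",q)
    m=np.zeros((400,640),bool); m[v-40:v+40,u-40:u+40]=1
    T=(cloud(im,m)-p)@R*1000; k=(abs(T[:,1])<12)&(abs(T[:,0])<16)&(T[:,2]<0)&(T[:,2]>-90); T=T[k]; print(T[np.argsort(T[:,2])][::-max(1,len(T)//15)])
E
```

```text
scene 186 219
[[-10.3652  -6.1551  -4.2092]
 [  9.1248  -3.3495 -38.8047]
 [ 13.0143  -9.3154 -43.8412]
 [  4.8256 -11.8904 -47.046 ]
 [ 13.4879   7.3631 -50.4305]
 [  7.0788  -8.537  -53.4725]
 [  9.039    0.4806 -55.8595]
 [ 11.865   -1.3057 -59.3426]
 [ 10.4599   3.8382 -62.0038]
 [  4.5681  11.8711 -64.9953]
 [ 13.2065  -6.096  -67.8326]
 [  5.8411  -8.6912 -71.3268]
 [  0.5884  -0.7224 -74.5122]
 [ 12.7489  11.4789 -78.2469]
 [ 13.2161 -11.3605 -82.8256]
 [  7.3537   9.7429 -86.4461]]
top 457 211
[[-11.1333  -4.4004  -0.6486]
 [ -8.3165  -8.2654 -10.5812]
 [  7.7105  -6.2702 -27.0316]
 [  8.7957  -7.6301 -41.3086]
 [  7.7217  10.4758 -45.8808]
 [  8.5981  -4.0283 -48.7135]
 [  6.5842  -7.3203 -52.7619]
 [ 11.2941   2.0779 -57.0351]
 [  9.6622  -1.3931 -61.3206]
 [  6.6836  -8.1557 -65.7677]
 [  8.8282 -11.3419 -70.1006]
 [ 10.1425   1.4807 -73.2654]
 [ 12.4155   9.7654 -78.3116]
 [  1.8914   2.7105 -82.4644]
 [  4.002    3.4668 -85.4938]]
```

View pics/s2.png

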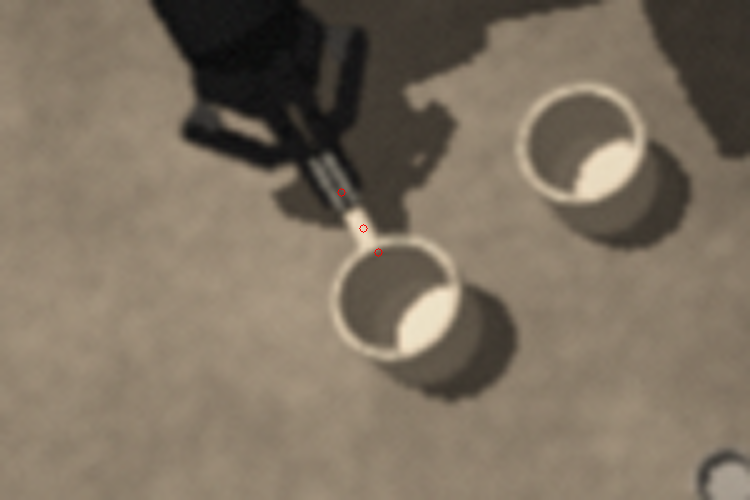

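The fingers (crop 345,205) closed just short of the handle. All three cameras put the real fingertips about 41 mm behind the reported TCP. I open, advance 4.1 cm and close again.

jog_arm --plan "0 0 0 0 0 0 0;0 0 0 0 0 0 0;0 0 0 0 0 0 0;0 0 0 0 0 0 0;0 0 0 0 0 0 0;0 0 0 0 0 0 0;0 0 0 0 0 1.2 0;0 0 0 0 0 1.2 0;0 0 0 0 0 1.0 0;0 0 0 0 0 0.7 0"

```text
time_s: 6.28
position: [0.5735, -0.3286, 0.0027]
tool_rot: [[0.571, 0.463, 0.678], [0.297, -0.886, 0.355], [0.766, -0.001, -0.643]]
ft_force: [0.5, -0.2, -0.1]
grip_width: 0.0855
gripper_force: 0.0
```

jog_arm --plan "0 0 0 0 0 0 0;0 0 0 0 0 0 255;0 0 0 0 0 0 255;0 0 0 0 0 0 255;0 0 0 0 0 0 255;0 0 0 0 0 0 255;0 0 0 0 0 0 255;0 0 0 0 0 0 255;0 0 0 0 0 0 255"

```text
time_s: 7.03
position: [0.5726, -0.3302, 0.0044]
tool_rot: [[0.57, 0.462, 0.68], [0.297, -0.887, 0.353], [0.766, 0.001, -0.643]]
ft_force: [-2.8, -0.5, 2.5]
grip_width: 0.0104
gripper_force: 78.0
```

jog_arm --plan "0 0 0 0.4 0 -0.3 255;0 0 0 0.8 0 -0.7 255;0 0 0 1.5 0 -1.3 255;0 0 0 1.5 0 -1.3 255;0 0 0 1.5 0 -1.3 255;0 0 0 0 0 0 255"

```text
time_s: 7.53
position: [0.5726, -0.3313, 0.0834]
tool_rot: [[0.568, 0.462, 0.681], [0.301, -0.887, 0.35], [0.766, 0.007, -0.643]]
ft_force: [0.8, -0.9, -2.0]
grip_width: 0.0108
gripper_force: 78.1
```

```bash
python3 - <<'E'
from h import *
np.set_printoptions(precision=4,suppress=True)
s=env.observe();R=np.array(s["tool_rot"]);p=np.array(s["position"]);print(p,s["grip_width"],s["ft_force"])
im=imaging.get_image("wrist"); save(im,"w3")
o=models.outline_of("wrist","mug_center")[0]; M=cloud(im,o["region"]); print(o["confidence"],len(M),M.min(0),M.max(0))
# rim: top-most points per plane fit
t=models.tip_of("wrist","mug_center"); print([ (a["at"],a["confidence"]) for a in t])
T=M[M[:,2]>M[:,2].max()-.02]
best=None;rng=np.random.default_rng(0)
for i in range(600):
    a=T[rng.choice(len(T),3,0)];n=np.cross(a[1]-a[0],a[2]-a[0]);l=np.linalg.norm(n)
    if l<2e-4: continue
    n/=l;n*=np.sign(n[2])
    if n[2]<.9: continue
    k=abs((T-a[0])@n)<.0015
    if best is None or k.sum()>best[0].sum(): best=(k,n)
Q=T[best[0]];print("plane",len(Q),best[1],Q.mean(0),cv2.minEnclosingCircle(Q[:,:2].astype(np.float32)))
E
```

```text
[ 0.5726 -0.3313  0.0834] 0.01080086872291145 [ 0.8137 -0.917  -1.9616]
0.66 29708 [ 0.5277 -0.3603 -0.    ] [ 0.834  -0.1545  0.1614]
[([316.7, 173.8], 0.58)]
plane 4475 [0.0008 0.0156 0.9999] [ 0.5842 -0.3253  0.1594] ((0.5899659991264343, -0.32345566153526306), 0.03899002447724342)
```

View pics/w3.png

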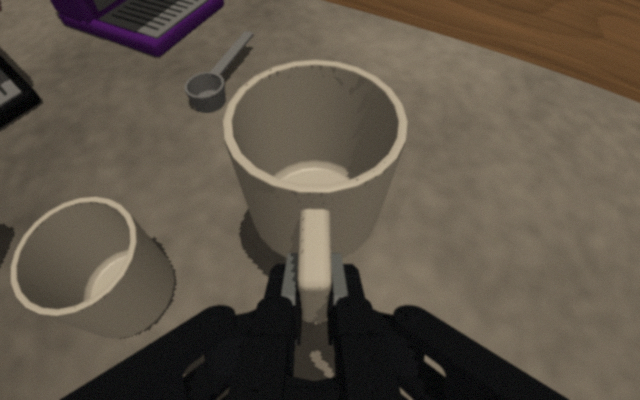

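Mug is held level and square in the fingers: rim centred (316,125), handle (315,245). Next I lift and turn it by 50°.

jog_arm --plan "0 0 0 2.3 0 -1.9 255;0 0 0 2.3 0 -1.9 255;4.79 0 -4.02 0 0 0 255;4.79 0 -4.02 0 0 0 255;4.79 0 -4.02 0 0 0 255;4.79 0 -4.02 0 0 0 255;4.79 0 -4.02 0 0 0 255;4.79 0 -4.02 0 0 0 255;4.79 0 -4.02 0 0 0 255;4.79 0 -4.02 0 0 0 255"

```text
time_s: 8.52
position: [0.5718, -0.3302, 0.1372]
tool_rot: [[0.138, 0.977, 0.161], [0.627, -0.212, 0.75], [0.767, -0.002, -0.642]]
ft_force: [0.7, -0.6, -2.6]
grip_width: 0.0103
gripper_force: 78.4
```

```bash
python3 - <<'E'
from h import *
s=env.observe();R=tool(77.5,40,-1);print(s["time_s"],s["position"],s["q"])
t=tray-.019*ex
print(rel(R,[*(t-.16*ex)[:2],.143]),"down6",R.T@[0,0,-6],"exfwd",R.T@ex)
E
```

```text
8.5167 [ 0.57183957 -0.33024541  0.13716804] [-55.24826068  50.67714487  46.34990157  38.6020131  116.2296271
 -35.98649045]
(array([-0.3 , -0.08,  0.08]), array([ 16.06, -10.74,  18.24]), array([ 16.05, -10.62,  18.32])) down6 [-4.59626666  0.          3.85672566] exfwd [6.42787610e-01 7.60452398e-18 7.66044443e-01]
```

jog_arm --plan "0 0 0 1.0 -0.6 1.1 255;0 0 0 1.9 -1.3 2.2 255;0 0 0 1.9 -1.3 2.2 255;0 0 0 1.9 -1.3 2.2 255;0 0 0 1.9 -1.3 2.2 255;0 0 0 1.9 -1.3 2.2 255;0 0 0 1.9 -1.3 2.1 255;0 0 0 1.9 -1.3 2.1 255;0 0 0 1.7 -1.0 1.9 255;0 0 0 0 0 0 255"

```text
time_s: 9.35
position: [0.5182, -0.0655, 0.144]
tool_rot: [[0.139, 0.977, 0.16], [0.626, -0.212, 0.751], [0.768, -0.004, -0.641]]
ft_force: [1.0, -0.2, -2.5]
grip_width: 0.0105
gripper_force: 78.5
```

```bash
python3 - <<'E'
from h import *
np.set_printoptions(precision=4,suppress=True)
s=env.observe();R=tool(77.5,40,-1);print(s["time_s"],s["position"])
im=imaging.get_image("wrist"); save(im,"w4")
P=cloud(im,np.ones((400,640),bool)); p=np.array(s["position"]); c=p[:2]+.019*ex[:2]
T=P[(np.linalg.norm(P[:,:2]-c,axis=1)<.05)&(P[:,2]>p[2]+.066)&(P[:,2]<p[2]+.085)]
z=np.percentile(T[:,2],90); Q=T[abs(T[:,2]-z)<.003]; A=np.c_[Q[:,:2],np.ones(len(Q))]; print("rim z",z,"tilt",np.linalg.lstsq(A,Q[:,2],rcond=None)[0][:2],cv2.minEnclosingCircle(Q[:,:2].astype(np.float32)),"expect",c)
# handle direction / machine front face
F=P[(P[:,2]>.14)&(P[:,2]<.21)&((P-org)@ex>-.1)&((P-org)@ex<-.06)]
if len(F)>50:
    print("front face x",len(F),np.median((F-org)@ex), np.polyfit(F[:,0],F[:,1],1), "y ext",np.percentile((F-org)@np.array([-ex[1],ex[0],0]),[1,99]))
D=P[(abs(P[:,2]-.025)<.004)]; print("grille/foot",len(D),np.percentile((D-org)@ex,[1,99]) if len(D) else 0,np.percentile((D-org)@np.array([-ex[1],ex[0],0]),[1,99]) if len(D) else 0)
print(rel(R,[*(tray-.019*ex-.12*ex)[:2],.037]))
E
```

```text
9.35 [ 0.5182 -0.0655  0.144 ]
rim z 0.22069730058412845 tilt [-0.0049 -0.0024] ((0.5229290127754211, -0.04761996120214462), 0.038606125861406326) expect [ 0.5223 -0.047 ]
front face x 22834 -0.08008481396676818 [-0.2219  0.1875] y ext [-0.1934  0.244 ]
grille/foot 10778 [-0.2597  0.145 ] [-0.3228  0.209 ]
(array([-0.21, -0.05,  0.  ]), array([-5.72,  0.08,  9.8 ]), array([-5.73,  0.12,  9.79]))
```

View pics/w4.png

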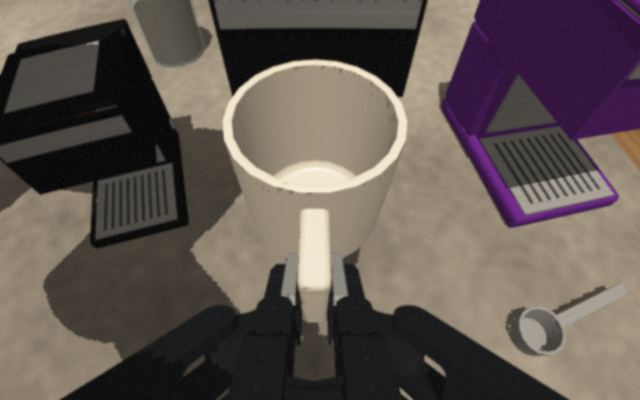

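The wrist view shows the mug (316,125) lined up with the open maker's front face, which spans columns 215–425. The lookalikes are at the left and right, and the scoop at (540,330) is clear. Now I lower and insert.

jog_arm --plan "0 0 0 -0.5 0 0.8 255;0 0 0 -0.9 0 1.5 255;0 0 0 -0.9 0 1.5 255;0 0 0 -0.9 0 1.5 255;0 0 0 -0.9 0 1.5 255;0 0 0 -0.8 0.1 1.4 255;0 0 0 -0.5 0 1.0 255;0 0 0 -0.3 0 0.6 255;0 0 0 0 0 0 255;0 0 0 0 0 0 255"

```text
time_s: 10.23
position: [0.5296, -0.0335, 0.0376]
tool_rot: [[0.139, 0.976, 0.166], [0.628, -0.216, 0.748], [0.766, 0.0, -0.643]]
ft_force: [-0.3, 0.0, -2.4]
grip_width: 0.0106
gripper_force: 78.5
```

```bash
python3 - <<'E'
from h import *
np.set_printoptions(precision=4,suppress=True)
s=env.observe();R=tool(77.5,40,-1);print(s["time_s"],s["position"],s["q"],s["ft_force"])
im=imaging.get_image("wrist")
P=cloud(im,np.ones((400,640),bool)); p=np.array(s["position"]); c=p[:2]+.019*ex[:2]
T=P[(np.linalg.norm(P[:,:2]-c,axis=1)<.05)&(P[:,2]>p[2]+.066)&(P[:,2]<p[2]+.085)]
z=np.percentile(T[:,2],90); Q=T[abs(T[:,2]-z)<.003]
(a,b),r=cv2.minEnclosingCircle(Q[:,:2].astype(np.float32)); print("rim z",z,a,b,r)
d=np.array([tray[0]-a,tray[1]-b,.113-z]); print("to tray",d, "along",d@ex,"tool cm",R.T@d*100)
E
```

```text
10.2333 [ 0.5296 -0.0335  0.0376] [-40.2039  40.0171  93.195   43.5671  79.5759 -49.0022] [-0.2821  0.0237 -2.3601]
rim z 0.11425142582759577 0.533642053604126 -0.015260107815265656 0.038755644112825394
to tray [ 0.0247  0.1202 -0.0013] along 0.12270498839322486 tool cm [ 7.7915 -0.1903  9.4802]
```

jog_arm --plan "0 0 0 0.5 -0.02 0.6 255;0 0 0 0.9 -0.02 1.1 255;0 0 0 0.9 -0.02 1.1 255;0 0 0 0.9 -0.02 1.1 255;0 0 0 0.9 -0.02 1.1 255;0 0 0 0.9 -0.02 1.1 255;0 0 0 0.9 -0.02 1.1 255;0 0 0 0.9 -0.02 1.1 255;0 0 0 0.6 -0.02 0.75 255;0 0 0 0.4 0 0.4 255"

```text
time_s: 11.12
position: [0.5537, 0.0891, 0.0367]
tool_rot: [[0.138, 0.977, 0.164], [0.628, -0.214, 0.748], [0.766, -0.0, -0.643]]
ft_force: [-0.5, -0.1, -2.6]
grip_width: 0.0106
gripper_force: 78.4
```

```bash
python3 - <<'E'
from h import *
np.set_printoptions(precision=4,suppress=True)
s=env.observe();p=np.array(s["position"]);print(s["time_s"],p,s["ft_force"])
d=tray-.019*ex-p; print("along",d@ex,"lat",d@[-ex[1],ex[0],0], "underside",p[2]-.0035)
im=imaging.get_image("wrist"); P=cloud(im,np.ones((400,640),bool)); c=p[:2]+.019*ex[:2]
q=(P-tray)[:,:]; X=q@ex; Y=q@np.array([-ex[1],ex[0],0]); H=P[:,2]
k=(X<-.03)&(X>-.08)&(abs(Y)<.05)&(H>.07)&(H<.118); print("hand/mug pts",k.sum(),np.percentile(X[k],[0,50,100]))
hb=k&(X<-.045)&(X>-.072)&(abs(Y)<.012)&(H>.09); print("handle top",hb.sum(),X[hb].min() if hb.any() else 0,np.median(Y[hb]),H[hb].max())
E
```

```text
11.1167 [0.5537 0.0891 0.0367] [-0.5408 -0.0846 -2.5573]
along -0.002531010925466729 lat -0.0010983130738228223 underside 0.03318879721213933
hand/mug pts 15250 [-0.08   -0.0602 -0.03  ]
handle top 2818 -0.07199314955916566 0.00042160013321245295 0.1032470696930161
```

jog_arm --plan "0 0 0 0 0 0 255;0 0 0 -0.2 0 0.05 255;0 0 0 -0.15 0 0.13 255;0 0 0 -0.15 0 0.13 255;0 0 0 -0.08 0 0.06 255;0 0 0 0 0 0 255"

```text
time_s: 11.67
position: [0.554, 0.0856, 0.0296]
tool_rot: [[0.14, 0.976, 0.166], [0.628, -0.217, 0.748], [0.766, -0.0, -0.643]]
ft_force: [0.9, -0.5, -1.2]
grip_width: 0.0107
gripper_force: 78.8
```

jog_arm --plan "0 0 0 -0.08 0 0.06 255;0 0 0 0 0 0 255;0 0 0 0 0 0 255"

```text
time_s: 11.92
position: [0.5541, 0.0857, 0.0294]
tool_rot: [[0.138, 0.976, 0.166], [0.628, -0.216, 0.748], [0.766, 0.001, -0.643]]
ft_force: [-2.9, -4.4, 5.5]
grip_width: 0.0107
gripper_force: 79.7
```

Contact felt; releasing and backing out.

jog_arm --plan "0 0 0 0 0 0 200;0 0 0 0 0 0 120;0 0 0 0 0 0 60;0 0 0 0 0 0 0;0 0 0 0 0 0 0;0 0 0 0 0 0 0;0 0 0 0 0 0 0"

```text
time_s: 12.5
position: [0.5539, 0.086, 0.0287]
tool_rot: [[0.139, 0.976, 0.165], [0.628, -0.216, 0.748], [0.766, -0.0, -0.643]]
ft_force: [-0.6, 0.7, -0.2]
grip_width: 0.0851
gripper_force: 0.0
```

jog_arm --plan "0 0 0 -0.6 0 -0.8 0;0 0 0 -1.3 0 -1.5 0;0 0 0 -1.3 0 -1.5 0;0 0 0 -1.3 0 -1.5 0;0 0 0 -1.3 0 -1.5 0;0 0 0 -1.3 0 -1.5 0;0 0 0 -1.3 0 -1.5 0;0 0 0 0 0 0 0"

```text
time_s: 13.17
position: [0.5261, -0.044, 0.0273]
tool_rot: [[0.14, 0.976, 0.169], [0.629, -0.219, 0.746], [0.765, 0.001, -0.644]]
ft_force: [0.7, 0.7, -0.1]
grip_width: 0.0853
gripper_force: 0.0
```

```bash
python3 - <<'E'
from h import *
np.set_printoptions(precision=4,suppress=True)
s=env.observe();p=np.array(s["position"]);print(s["time_s"],p,s["grip_width"],s["q"])
im=imaging.get_image("wrist"); save(im,"w5"); P=cloud(im,np.ones((400,640),bool))
q=P-tray; X=q@ex; Y=q@np.array([-ex[1],ex[0],0]); H=P[:,2]
b=(X<-.05)&(X>-.085)&(abs(Y)<.03)&(H>.045)&(H<.1); print("bar",b.sum(),"outer face X",np.percentile(X[b],[2,50]),"Y",np.percentile(Y[b],[2,50,98]))
w=(X<-.015)&(X>-.045)&(H>.05)&(H<.1)&(abs(Y)<.045); 
C=np.c_[X,Y][w]; A=np.c_[2*C,np.ones(len(C))]; x=np.linalg.lstsq(A,(C**2).sum(1),rcond=None)[0]; print("circle",w.sum(),x[:2],np.sqrt(x[2]+x[0]**2+x[1]**2))
r=(abs(X)<.045)&(abs(Y)<.045)&(H>.09)&(H<.112); print("top z",np.percentile(H[r],[50,95,99]))
g=(X<-.042)&(X>-.05)&(abs(Y)<.06)&(H<.035)&(H>.01); print("grille",g.sum(),np.median(H[g]))
print("spout tips",[world(im,np.round(t["at"])) for t in models.tip_of("wrist","spout")][:1])
E
```

```text
13.1667 [ 0.5261 -0.044   0.0273] 0.08533489458589295 [-41.329   41.0502  93.32    43.1419  79.1031 -50.3655]
bar 1671 outer face X [-0.0699 -0.0684] Y [-0.0057 -0.0001  0.0054]
circle 5525 [-0.0026 -0.0004] 0.03592106100121748
top z [0.0952 0.1011 0.1021]
grille 1443 0.025967725426753907
spout tips []
```

View pics/w5.png

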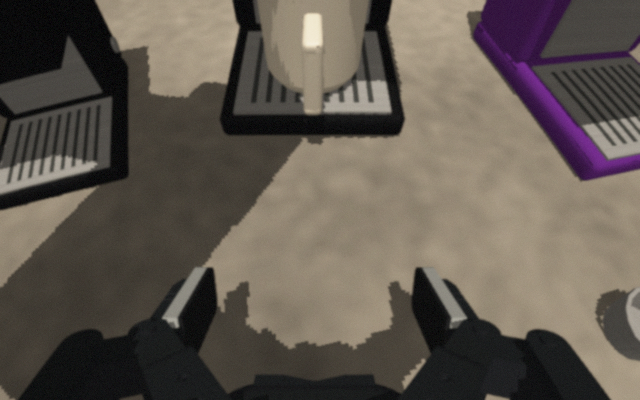

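The mug stands on the grille at (313,50) with its handle to the front. Axis error is about 1 mm and the grille height agrees. Next is the lid: shut the fingers and rise.

jog_arm --plan "0 0 0 1.5 0 -1.3 255;0 0 0 2.75 0 -2.3 255;0 0 0 2.75 0 -2.3 255;0 0 0 2.75 0 -2.3 255;0 0 0 2.75 0 -2.3 255;0 0 0 2.75 0 -2.3 255;0 0 0 2.75 0 -2.3 255;0 0 0 2.75 0 -2.3 255;0 0 0 2.75 0 -2.3 255;0 0 0 2.75 0 -2.3 255"

```text
time_s: 14.1
position: [0.5254, -0.0383, 0.3718]
tool_rot: [[0.138, 0.977, 0.164], [0.628, -0.214, 0.748], [0.766, -0.0, -0.643]]
ft_force: [-0.1, -0.4, 0.1]
grip_width: 0.0001
gripper_force: 0.0
```

```bash
python3 - <<'E'
from h import *
s=env.observe();print(s["time_s"],s["position"],s["q"],s["grip_width"])
R=tool(77.5,90,-1); print(rel(R,[*(org+.145*ex)[:2],.37]),R)
E
```

```text
14.1 [ 0.52538219 -0.03827453  0.37184649] [-40.86005675  18.72265106  67.28362267  47.51026952 114.16136935
 -16.05971013] 0.00011898090438012246
(array([ -0.08, -49.96,   0.1 ]), array([33.2 ,  0.12,  0.18]), array([21.21,  0.19, 25.53])) [[ 2.16439614e-01  9.76296007e-01  1.32531040e-17]
 [ 9.76296007e-01 -2.16439614e-01  5.97808890e-17]
 [ 6.12323400e-17 -0.00000000e+00 -1.00000000e+00]]
```

jog_arm --plan "0 -6.25 0 0 0 0 255;0 -6.25 0 0 0 0 255;0 -6.25 0 0 0 0 255;0 -6.25 0 0 0 0 255;0 -6.25 0 0 0 0 255;0 -6.25 0 0 0 0 255;0 -6.25 0 0 0 0 255;0 -6.25 0 0 0 0 255;0 0 0 0 0 0 255"

```text
time_s: 14.85
position: [0.526, -0.0363, 0.3705]
tool_rot: [[0.21, 0.978, -0.0], [0.978, -0.21, -0.005], [-0.005, 0.001, -1.0]]
ft_force: [0.2, 0.7, 1.0]
grip_width: 0.0
gripper_force: 0.0
```

jog_arm --plan "0 0 0 2.0 0 0 255;0 0 0 3.9 0 0 255;0 0 0 3.9 0 0 255;0 0 0 3.9 0 0 255;0 0 0 3.9 0 0 255;0 0 0 3.9 0 0 255;0 0 0 3.9 0 0 255;0 0 0 3.9 0 0 255;0 0 0 3.9 0 0 255;0 0 0 0 0 0 255"

```text
time_s: 15.68
position: [0.5975, 0.2905, 0.3666]
tool_rot: [[0.209, 0.978, -0.005], [0.978, -0.209, 0.001], [0.0, -0.006, -1.0]]
ft_force: [-0.5, -0.5, -0.1]
grip_width: 0.0004
gripper_force: 0.0
```

```bash
python3 - <<'E'
from h import *
np.set_printoptions(precision=4,suppress=True)
s=env.observe();print(s["time_s"],s["position"],s["q"])
R=tool(77.5,90,-1); print(rel(R,[*(org+.145*ex)[:2],.27]))
for c in("scene","wrist"):
    im=imaging.get_image(c)
    P=cloud(im,np.ones((400,640),bool)); X=(P-org)@ex; Y=(P-org)@np.array([-ex[1],ex[0],0]); H=P[:,2]
    if c=="scene":
        k=(abs(Y)<.07)&(X>.03)&(X<.106)&(H>.23)&(H<.38); print("lid",k.sum(), np.polyfit(H[k],X[k],1) if k.sum()>20 else 0,H[k].max() if k.any() else 0)
        save(im,"s3",(250,120,470,300))
    p=np.array(s["position"]); T=(P-p)@R*1000; k=(abs(T[:,1])<8)&(abs(T[:,0])<14)&(T[:,2]>-90)&(T[:,2]<10); print(c,"finger tip z max",k.sum(),np.percentile(T[k,2],[90,98,100]) if k.any() else 0)
E
```

```text
15.6833 [0.5975 0.2905 0.3666] [ 15.6745  33.8672  26.5262   0.1776 119.8831  27.8347]
(array([-0.32, -0.01,  0.43]), array([-0.47,  0.19,  9.66]), array([-0.47,  0.24,  9.66]))
lid 1061 [ 0.336  -0.0179] 0.35756918699163975
scene finger tip z max 18 [-44.4389 -39.9982 -38.2669]
wrist finger tip z max 3512 [-51.0735 -43.929  -40.7111]
```

View pics/s3.png

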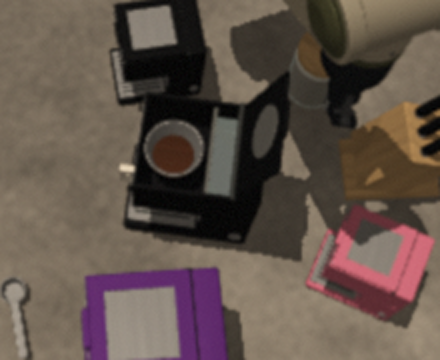

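The lid still leans back at its stop (crop 265,130), and the hand is behind it at (345,90), clear of the knife block. I lower behind the lid, then push.

jog_arm --plan "0 0 0 0 0 2 255;0 0 0 0 0 3 255;0 0 0 0 0 3 255;0 0 0 0 0 1.5 255;0 0 0 0 0 0 255;0 0 0 -1 0 0 255;0 0 0 -1 0 0 255;0 0 0 -1 0 0 255;0 0 0 -1 0 0 255;0 0 0 -1 0 0 255"

```text
time_s: 16.62
position: [0.5884, 0.2356, 0.2821]
tool_rot: [[0.215, 0.976, 0.014], [0.977, -0.215, 0.004], [0.007, 0.013, -1.0]]
ft_force: [-0.9, 5.8, 30.2]
grip_width: -0.0005
gripper_force: 0.0
```

jog_arm --plan "0 0 0 -0.7 0 0 255;0 0 0 -0.7 0 0 255;0 0 0 -0.7 0 0 255;0 0 0 -0.7 0 0 255;0 0 0 -0.5 0 0 255;0 0 0 -0.5 0 0 255;0 0 0 -0.4 0 0 255;0 0 0 -0.3 0 0 255;0 0 0 0 0 0 255;0 0 0 0 0 0 255"

```text
time_s: 17.45
position: [0.5773, 0.1917, 0.2748]
tool_rot: [[0.216, 0.976, -0.0], [0.976, -0.216, -0.001], [-0.001, -0.0, -1.0]]
ft_force: [0.4, -0.5, 0.3]
grip_width: 0.0001
gripper_force: 0.0
```

```bash
cat > lid.py <<'E'
from h import *
np.set_printoptions(precision=4,suppress=True)
s=env.observe();p=np.array(s["position"]);print(s["time_s"],p,"X",(p-org)@ex,s["ft_force"])
for c in("scene","top"):
    im=imaging.get_image(c)
    P=cloud(im,np.ones((400,640),bool)); X=(P-org)@ex; Y=(P-org)@np.array([-ex[1],ex[0],0]); H=P[:,2]
    k=(abs(Y)<.07)&(abs(Y)>.03)&(X>-.1)&(X<.12)&(H>.232)&(H<.375); th=np.median(np.arctan2(H[k]-.2205,.055-X[k])) if k.sum()>20 else 0
    k2=(abs(Y)<.05)&(X>-.07)&(X<.03)&(H>.15)&(H<.24)
    print(c,"lid pts",k.sum(),"angle",th,"top over basket z",np.percentile(H[k2],[5,50,95]))
E
python3 lid.py
```

```text
17.45 [0.5773 0.1917 0.2748] X 0.04878561252337524 [ 0.3799 -0.4875  0.2574]
scene lid pts 272 angle 1.3310971171588135 top over basket z [0.1704 0.1781 0.2024]
top lid pts 103 angle 1.2673679374853841 top over basket z [0.1708 0.1771 0.2034]
```

The lid is past upright at about 1.3 rad. I nudge it a little more and let it go.

jog_arm --plan "0 0 0 0 0 0 255;0 0 0 -0.4 0 0 255;0 0 0 -0.4 0 0 255;0 0 0 0 0 0 255;0 0 0 0 0 0 255;0 0 0 0 0 0 255"

```text
time_s: 18.05
position: [0.5755, 0.1838, 0.2749]
tool_rot: [[0.216, 0.976, 0.0], [0.976, -0.216, -0.001], [-0.001, 0.0, -1.0]]
ft_force: [-0.5, -0.5, 0.1]
grip_width: 0.0001
gripper_force: 0.0
```

```bash
python3 lid.py
```

```text
18.05 [0.5755 0.1838 0.2749] X 0.04072998906194015 [-0.4835 -0.5441  0.0585]
scene lid pts 953 angle 0.6862699150776131 top over basket z [0.1741 0.1914 0.202 ]
top lid pts 1016 angle 0.5623179628025963 top over basket z [0.1717 0.1907 0.2026]
```

Lid is falling freely. I back away, up and rearwards, while it closes.

jog_arm --plan "0 0 0 1 0 -0.5 255;0 0 0 2 0 -1 255;0 0 0 2 0 -2 255;0 0 0 1 0 -3 255;0 0 0 0 0 -3 255;0 0 0 0 0 -3 255;0 0 0 0 0 0 255;0 0 0 0 0 0 255;0 0 0 0 0 0 255;0 0 0 0 0 0 255"

```text
time_s: 18.98
position: [0.5884, 0.2425, 0.3983]
tool_rot: [[0.216, 0.976, -0.003], [0.976, -0.216, -0.001], [-0.002, -0.003, -1.0]]
ft_force: [0.3, -0.2, -0.9]
grip_width: 0.0001
gripper_force: 0.0
```

jog_arm --plan "0 0 0 0 0 0 255;0 0 0 0 0 0 255;0 0 0 0 0 0 255;0 0 0 0 0 0 255;0 0 0 0 0 0 255;0 0 0 0 0 0 255;0 0 0 0 0 0 255;0 0 0 0 0 0 255;0 0 0 0 0 0 255;0 0 0 0 0 0 255"

```text
time_s: 19.82
position: [0.5885, 0.2426, 0.3998]
tool_rot: [[0.216, 0.976, -0.0], [0.976, -0.216, -0.001], [-0.001, 0.0, -1.0]]
ft_force: [-0.1, 0.1, 0.1]
grip_width: -0.0003
gripper_force: 0.0
```

```bash
python3 - <<'E'
from h import *
exec(open("lid.py").read())
im=imaging.get_image("scene"); save(im,"s4",(180,110,480,310))
t=models.tip_of("scene","mug_handle"); print([(a["at"],atz(im,a["at"],.066)) for a in t],tray-.064*ex)
E
```

```text
19.8167 [0.5885 0.2426 0.3998] X 0.10089580168684262 [-0.0706  0.0666  0.0769]
scene lid pts 125 angle 0.1937220486362133 top over basket z [0.2254 0.2293 0.2333]
top lid pts 27 angle 0.21015015841258067 top over basket z [0.2263 0.2289 0.2314]
[([308.8, 208.0], array([[0.5502, 0.0364, 0.066 ]]))] [0.5445 0.0425 0.025 ]
```

View pics/s4.png

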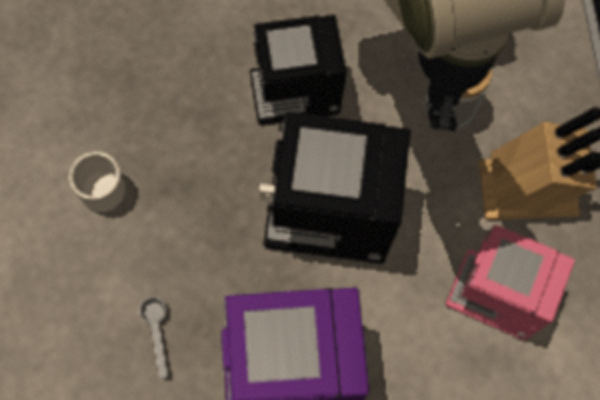

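The lid is down (crop 330,165) and the mug handle shows at (266,188). A last check that it is fully shut: wait and re-measure.

jog_arm --plan "0 0 0 0 0 -1 255;0 0 0 0 0 -1 255;0 0 0 0 0 0 255;0 0 0 0 0 0 255;0 0 0 0 0 0 255;0 0 0 0 0 0 255;0 0 0 0 0 0 255;0 0 0 0 0 0 255;0 0 0 0 0 0 255;0 0 0 0 0 0 255"

```text
time_s: 20.85
position: [0.5885, 0.2426, 0.4197]
tool_rot: [[0.216, 0.976, -0.0], [0.976, -0.216, -0.001], [-0.001, -0.0, -1.0]]
ft_force: [-0.3, -0.2, 0.7]
grip_width: -0.0005
gripper_force: 0.0
```

```bash
python3 - <<'E'
from h import *
np.set_printoptions(precision=4,suppress=True)
for c in("scene","top"):
    im=imaging.get_image(c);P=cloud(im,np.ones((400,640),bool)); X=(P-org)@ex; Y=(P-org)@np.array([-ex[1],ex[0],0]); H=P[:,2]
    k=(abs(Y)<.05)&(X>-.07)&(X<.045)&(H>.2)&(H<.26); print(c,k.sum(),np.polyfit(X[k],H[k],1),np.percentile(H[k],[5,50,95]))
E
```

```text
scene 1468 [0.0009 0.2292] [0.225  0.2291 0.2332]
top 2215 [0.0009 0.2289] [0.2263 0.2289 0.2314]
```

```bash
python3 -c "
from rig import job
print(job.close_job())"
```

```text
the job is handed in; nothing more can be done
None
```

The mug stands upright on the drip tray within about 1 mm of the spout axis, handle to the front, and the lid was tipped forward and fell fully shut on its own. The job was handed in at about 21 s; the wrist force read about 30 N once as the hand met the lid, and I did not find out what part of the hand it pressed on.

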